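# Move the lift-off guard door to the bare test box

## Task

One of the two bench test boxes carries a clear lift-off guard door, the other is bare. Pinch the door's two finger tabs together to draw its sprung hinge pins in, lift the door up off its bearings and carry it to the bare box: lower it into the bearings there, press it gently down against the sprung contact shoes until it is felt to sit hard at both ends, and let go so that both pins spring fully home and the door hangs locked and still. Never force or knock the hinges, and leave the other things on the bench where they are.

Things in the scene. Friction and masses are not known exactly. Their poses are not given: they have to be found in the camera images.
- door: clear guard door with aluminium frame, 130 wide (y), 123 from its lower edge up to the hinge line, frame 6 thick (x), 0.24 to 0.36 kg. Origin on the hinge line, midway between the end shoulders (65 mm each way); y along the hinge to the left, z up, -x outward. A 12 x 12 bar on the hinge line carries the tabs. Hung, it swings freely, hangs upright and has 1.5 mm side play at each end
- door_tabs (a point): point 21 mm above the door's origin, midway between its two steel finger tabs, one at +y, one at -y. They stand from 7 to 35 mm above the hinge line, each 20 wide (x) and 6 thick (y). Each moves the pin on its own side. Outer faces at y = +26 and -26 mm (52 mm over both) with the pins out, +17.5 and -17.5 (35 mm) with both fully drawn in
- pin_l_nose (a point): end of the round sprung pin, 8 mm thick, on the hinge line at the door's left (+y) end: 78.5 mm from the door's origin when out (13.5 mm beyond the shoulder), 70 mm when drawn in (5 mm beyond the shoulder; then it clears the bearing's hole and runs up and down in its slot)
- pin_r_nose (a point): end of the like pin at the door's right (-y) end
- pin_l (a joint): travel of the left pin in m: 0 fully out (home; locked when in the bearing's hole), 0.0085 fully drawn in (end stop). Its spring pushes it out with 6 N at 0, 8.6 N at 0.0085. Let go where it does not meet the hole, the nose stops on the hole's plate and the value stays above 0.004
- pin_r (a joint): the same for the right pin
- box_a: grey sheet-metal test box, 140 deep (x) x 190 wide (y) x 160 high, open in front, fixed to the bench. Origin under its centre on the bench, z up, front faces -x. A steel hinge rail runs along the top of the front, with a bearing at each end. This one carries the door at the start, both pins home
- box_b: grey sheet-metal test box, 140 deep (x) x 190 wide (y) x 160 high, open in front, fixed to the bench. Origin under its centre on the bench, z up, front faces -x. A steel hinge rail runs along the top of the front, with a bearing at each end. This one is bare and shall get the door. Its rail is screwed on through slotted holes and sits, firmly, up to 6 mm above or below nominal; no reading tells how much: the seat must be felt
- box_a_hinge (a point): middle of box_a's hinge line (the door's origin when hung, within 1 mm): 85 mm in front of the box's centre, 156 mm above the bench; 15 mm in front of the box face, 12 mm in front of the rail plate. Axes as the box's
- box_b_hinge (a point): nominal middle of box_b's hinge line: 85 mm in front of the box's centre, 156 mm above the bench; 15 mm in front of the box face, 12 mm in front of the rail plate. Axes as the box's. The true hinge line is level and lies up to 6 mm higher or lower than this
- box_b_left (a point): nominal hinge line at the inner face of box_b's left (+y) bearing, 66.5 mm from the middle. A plate 6 mm thick (y) has a slot 9.5 mm wide (x), open at the top, straight up to 11 mm above the hinge line, then flaring 4 mm to front and back, up to 18 mm above it. Behind it a plate 8 mm thick has a closed 10 mm hole, centred on a pin pressed right down on the slot's hard floor
- box_b_right (a point): the same point at box_b's right (-y) bearing, built alike. In the slot of each bearing, on both boxes, stands a sprung copper contact shoe. It carries a drawn-in pin 5 mm above its hard seat and must be pressed down: 3 N a shoe at the start, 4.5 N at the hard floor (9 N for both, more than the door weighs). With pins home the shoes hold the door up 1 mm, free of rattle
- flat_pliers: bystander: blue-handled pliers lying flat, 78 x 155 x 12, origin under its centre
- esd_brush: bystander: small wooden-handled brush, 13 x 150 x 10, origin under its centre
- flux_pen: bystander: white pen with a blue cap, 12 x 134 x 13, origin under its centre
- sticky_notes: bystander: yellow note pad, 76 x 50 x 18, origin under its centre

How it is judged:
On the way:
1. the door is lifted up clear of its hinge on the first box (z of door in the frame of box_a above 0.19 m), for 0.1 s.
At the end, for the whole second after the job is handed in: The door hangs on box_b: its origin within 5 mm front to back, 5 mm sideways and 9 mm in height of box_b_hinge, its hinge along the box's within 0.035 rad (both ends down), upright within 0.12 rad, at rest, both pins within 2 mm of fully home (value of joint each of pin_l, pin_r below 0.002 m and x of door in the frame of box_b_hinge between -0.005 and 0.005 m and y of door in the frame of box_b_hinge between -0.005 and 0.005 m and z of door in the frame of box_b_hinge between -0.009 and 0.009 m and angle between the y axis of door and the y axis of box_b, either way round below 0.035 rad and angle between door's own z axis and vertical below 0.12 rad and linear speed of door below 0.03 m/s and angular speed of door below 0.15 rad/s); the robot touches nothing.
It fails at once if the door is pressed or knocked against a box or its hinge with more than 25 N (contact force between door and box_a above 25 N or contact force between door and box_b above 25 N).
It fails at once if one of the loose bystanders (pliers, brush, flux pen, note pad) is moved more than 15 mm (distance of any of flat_pliers, esd_brush, flux_pen, sticky_notes from where it was at the start of the episode above 0.015 m).
It also fails if it takes over 69 s, if anything falls off the work surface, if the arm or the gripper's body presses on something with over 40 N, if the wrist force passes 120 N, or if a joint passes its speed limit or range.

## Robot

A 6-joint arm with a two-finger parallel gripper is mounted at the origin on a cart in front of the work surface, level with it; the furniture and walls round the work are solid. World frame = base frame: x ahead of the robot, y to its left, z up, the work surface at z = 0. Lengths are in m, angles in rad, forces in N, time in s.
With the tool pointing down it reaches from about 0.375 to 0.925 m from the base axis. Payload 5.7 kg.
Tool frame: the origin (TCP) lies midway between the tips of the shut fingers; the grasp point (between the pads) lies 19 mm behind it; z points along the fingers, y is the line along which they close (so a half turn about z gives the same grasp; the last joint's range is limited). The gripper opens to 85 mm and grips with 20 to 120 N. Pads are 22 mm wide; open, the fingers measure 114 mm over their backs; the gripper's body (76 mm by 85 mm) begins 54 mm behind the grasp point. The pads swing forward as they close: fully open they stand 13 mm farther back than shut.
Start: joints at [1.124, 0.359, 1.51, -0, 1.272, -0.115], TCP at [0.195, 0.567, 0.231] pointing down, gripper open.
Joint ranges: [-2.97, 2.97], [-1.01, 2.36], [0.21, 2.38], [-0.96, 4.11], [0.2, 2.71], [-2.98, 2.98]. Speed limits (rad/s): [2.39, 2.39, 3.14, 3.14, 3.14, 3.14].

## Interface

Orientations are given as a rotation vector (axis times angle).
In Python, from workcell import r gives the robot as it stands.
- The arm moves only by the tool drive_tool, never from a script. Its argument "increments" is one flat list of numbers, 6 for each row, row after row: the shift along the tool's x, y, z in mm, then the turn, a rotation vector about the tool's x, y, z in rad. A call has 1 to 20 rows; each row is the pose to reach, as a shift and turn from the pose commanded when the call began, along the tool's axes at that moment; what a row does not reach only later rows make up. A row lasts 1/12 s, in which the tool goes at most 41.7 mm and 7.16 degrees, less where a joint would pass 70% of its speed; a pose out of reach is approached as far as the arm can. A call with a gripper value outside its range is refused whole. "gripper" is the finger opening in mm, from 0 to 85.4, set as the call begins (left out, the last holds). The fingers move at their own pace and stop on an object; "grip_force" is the grip in N (left out, the last holds). Time passes only in rows, so rows that repeat a pose let the fingers close. It gives the time, the measured TCP pose, the force, the opening and the grip force at its end, in the units of the state.
- r.get_obs(): the state, without advancing time (a new reading comes with each control period).
- r.snapshot(name): name is "scene" or "top" or "wrist"; returns a dict with "image" (420x560x3 uint8, red, green, blue), "fovy" (degrees; the focal length in pixels is half the picture's height over the tangent of half this angle, whatever the lens; pixels are square), "cx", "cy" (the principal point, pixels), "xyz" and "rotation" of the camera in the world. Camera axes: x right, y up, looking along -z (the intrinsics and any distortion apply to the point x, -y, -z); pixel columns grow to the right and rows downward; lengths in m; the calibration is good to about 2 mm. A picture is of the moment at which its call begins. There is no depth.
- r.hand_in(): hands the job in; it is judged then, once.
The state is a dict: "time": time; "joint_positions": joint angles; "joint_velocities": joint speeds; "effort": joint torques, N m; "ee_pos": TCP position; "orientation": TCP orientation; "force": force on the tool from outside, world axes, zero at the start; "ft_torque": the same for the moment, N m; "width": finger opening in m; "grasp_force": force on a finger pad.
Only numpy, scipy, OpenCV 4.12 (cv2) and the standard library are available. Lean on these libraries where they do the work, as an engineer would, in place of code of your own. Each camera call takes 0.05 s, during which the arm holds its last target. There are 200 camera calls.

## Working session

There is one attempt and no reset: what is moved stays moved. The work goes in short steps, Python scripts to look and compute and a tool call to move; the robot and the scene stay as the last step left them, time stands still between calls to the robot, and variables do not carry over. Pictures are saved under pics/ and viewed, at most 11 in all, crops included, and the job is handed in when it is done.

Besides the shell and the picture viewer there is one more tool, called as a command line: name --argument value ..., lists and objects as JSON in quotes. drive_tool: Moves the arm, as the interface text tells. Its arguments: {"type":"object","properties":{"increments":{"type":"array","items":{"type":"number"}},"gripper":{"type":"number"},"grip_force":{"type":"number"}},"required":["increments"]}

```bash
ls; mkdir -p pics; python3 - <<'E'
from workcell import r
import cv2
o=r.get_obs(); print({k:o[k] for k in('time','ee_pos','orientation','force','width')})
for n in('scene','top'):
    s=r.snapshot(n); cv2.imwrite(f'pics/{n}0.png',s['image'][:,:,::-1]); print(n,{k:v for k,v in s.items() if k!='image'})
E
```

```text
pics
{'time': 0.0, 'ee_pos': array([0.19514158, 0.56665155, 0.23042427]), 'orientation': array([-5.18639893e-01, -3.09793760e+00,  2.85982571e-03]), 'force': array([0.80685136, 0.20952512, 0.3764039 ]), 'width': 0.08519285008951273}
scene {'fovy': 53.78431882915098, 'cx': 280.08332120905294, 'cy': 210.36469876442024, 'xyz': array([-0.07806954, -0.33493274,  0.91068595]), 'rotation': array([ 0.64556319, -0.38285466, -0.96901233])}
top {'fovy': 54.89025480678332, 'cx': 281.2384236192477, 'cy': 210.3517507406608, 'xyz': array([ 0.43074789, -0.00929958,  0.97858029]), 'rotation': array([ 0.04607291, -0.0694507 , -1.58456504])}
```

View pics/scene0.png

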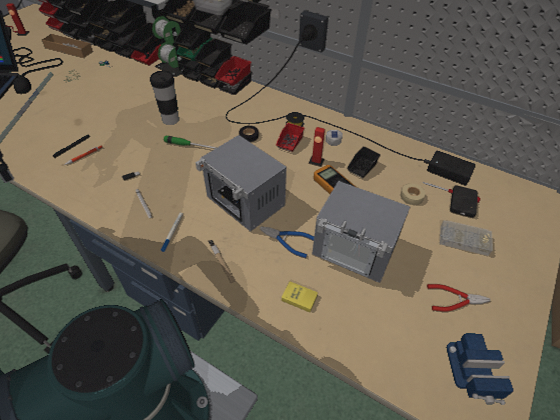

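View pics/top0.png

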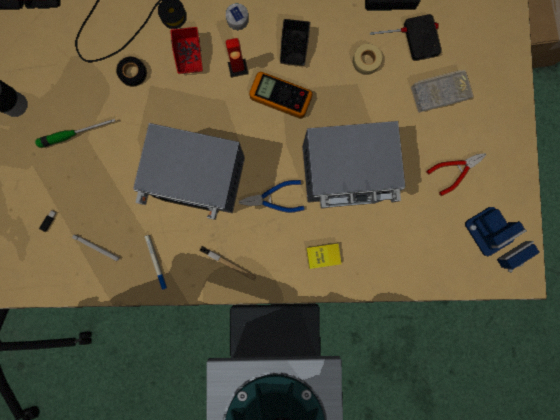

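The scene shows the doored box (box_a) on the right, with its hinge and tabs near top-view pixel (362,195). The bare box (box_b) is on the left, with bearings near (141,198) and (213,213). Bystanders: pliers at (280,195) between the boxes, notes at (324,255), brush at (225,260), pen at (155,262).

```bash
cat > h.py <<'E'
import numpy as np,cv2
from scipy.spatial.transform import Rotation as R
def ray(s,u,v):
    f=s['image'].shape[0]/2/np.tan(np.radians(s['fovy'])/2)
    d=np.array([(u-s['cx'])/f,-(v-s['cy'])/f,-1.]); return s['xyz'],R.from_rotvec(s['rotation']).apply(d)
def onz(s,u,v,z):
    o,d=ray(s,u,v); return o+d*(z-o[2])/d[2]
def proj(s,p):
    f=s['image'].shape[0]/2/np.tan(np.radians(s['fovy'])/2)
    q=R.from_rotvec(s['rotation']).inv().apply(np.array(p)-s['xyz']); return s['cx']-f*q[0]/q[2],s['cy']+f*q[1]/q[2]
E
python3 - <<'E'
from h import *
from workcell import r
s=r.snapshot('top'); im=s['image']
for n,(u,v) in dict(a=(355,155),b=(190,165)).items():
    c=im[v-5:v+5,u-5:u+5].reshape(-1,3).mean(0); 
    m=(np.abs(im.astype(int)-c).max(2)<18).astype(np.uint8)
    m=cv2.morphologyEx(m,cv2.MORPH_OPEN,np.ones((5,5)))
    k,l=cv2.connectedComponents(m); m=(l==l[v,u]).astype(np.uint8)
    ct=max(cv2.findContours(m,0,1)[0],key=cv2.contourArea)
    w=np.array([onz(s,*p[0],.16)[:2] for p in ct],np.float32)
    rc=cv2.minAreaRect(w*1000); print(n,c,rc); print(cv2.boxPoints(rc))
big=np.hstack([cv2.resize(im[115:225,x:x+125],(400*1,352),interpolation=cv2.INTER_CUBIC) for x in(125,295)])
cv2.imwrite('pics/crop.png',big[:,:,::-1])
E
```

```text
a [84.76 87.39 93.  ] ((597.0548095703125, -176.60476684570312), (140.3747100830078, 189.04046630859375), 4.139429092407227)
[[ 520.2277   -87.3975 ]
 [ 533.87335 -275.94482]
 [ 673.8819  -265.81204]
 [ 660.23627  -77.26471]]
b [86.11 88.53 94.01] ((586.000244140625, 171.1529541015625), (189.11227416992188, 140.04910278320312), 77.18768310546875)
[[496.75058   94.47962 ]
 [633.31274   63.422585]
 [675.2499   247.8263  ]
 [538.68774  278.88333 ]]
```

View pics/crop.png

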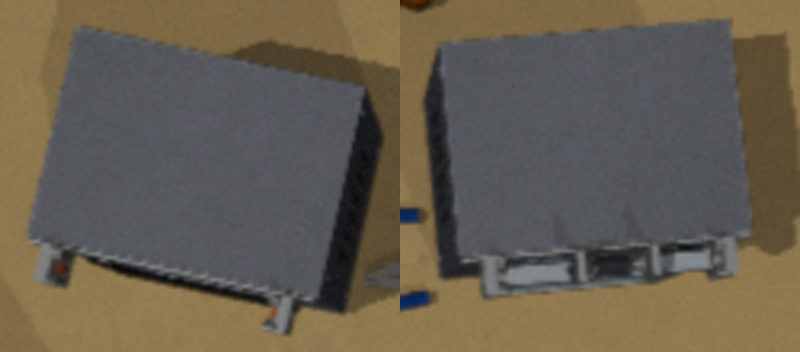

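drive_tool --increments '[-100,-110,-70,0,0,-0.1,-544,-605,-70,0,0,-0.404,-544,-605,-70,0,0,-0.404,-544,-605,-70,0,0,-0.404,-544,-605,-70,0,0,-0.404,-544,-605,-70,0,0,-0.404,-544,-605,-70,0,0,-0.404,-544,-605,-70,0,0,-0.404,-544,-605,-70,0,0,-0.404,-544,-605,-70,0,0,-0.404,-544,-605,-70,0,0,-0.404,-544,-605,-70,0,0,-0.404,-544,-605,-70,0,0,-0.404,-544,-605,-70,0,0,-0.404,-544,-605,-70,0,0,-0.404,-544,-605,-70,0,0,-0.404,-544,-605,-70,0,0,-0.404,-544,-605,-70,0,0,-0.404,-544,-605,-70,0,0,-0.404,-544,-605,-70,0,0,-0.404]' --gripper 66

```text
time: 1.82
ee_pos: [0.5137, -0.1856, 0.3013]
orientation: [-0.111, 3.139, -0.002]
force: [-0.1, 1.1, -0.5]
width: 0.0658
grasp_force: 0.0
```

```bash
cat >> h.py <<'E'
def delta(r,p,yaw):
    "tool-frame shift (mm) and turn to bring TCP to p, tool down, tool y at yaw(deg) from world y"
    o=r.get_obs(); T=R.from_rotvec(o['orientation']); y=np.radians(yaw)
    G=R.from_matrix(np.array([[-np.cos(y),-np.sin(y),0],[-np.sin(y),np.cos(y),0],[0,0,-1]]))
    return np.round(T.inv().apply(np.array(p)-o['ee_pos'])*1000,1),np.round((T.inv()*G).as_rotvec(),4)
E
python3 - <<'E'
from h import *
from workcell import r
s=r.snapshot('wrist'); cv2.imwrite('pics/w1.png',s['image'][:,:,::-1]); print({k:v for k,v in s.items() if k!='image'})
print(R.from_rotvec(s['rotation']).as_matrix().round(2))
E
```

```text
{'fovy': 63.837811099463075, 'cx': 273.4647348666668, 'cy': 206.9059082545827, 'xyz': array([ 0.43644666, -0.18967788,  0.44357304]), 'rotation': array([-0.2372359 , -0.25187958,  1.62733739])}
[[-0.07 -0.95 -0.3 ]
 [ 1.   -0.07 -0.02]
 [-0.   -0.3   0.95]]
```

View pics/w1.png

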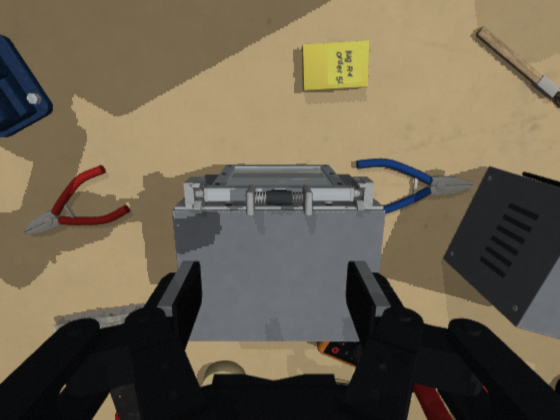

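Wrist view: tabs at columns about 250 and 308 (rows 190–213), bearings at about (194,193) and (364,193), centred between the fingers. I'll zoom in to measure.

```bash
python3 - <<'E'
import cv2
im=cv2.imread('pics/w1.png')[165:225,170:390]
cv2.imwrite('pics/w1c.png',cv2.resize(im,None,fx=3.6,fy=3.6,interpolation=cv2.INTER_CUBIC))
E
```

```text
(no output)
```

View pics/w1c.png

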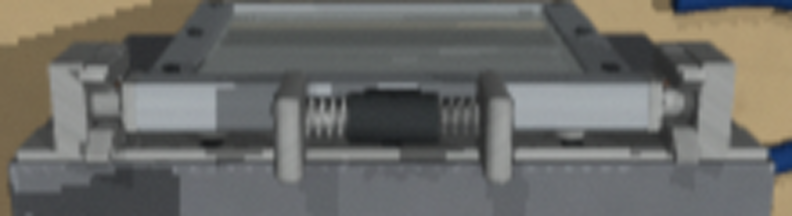

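```bash
python3 - <<'E'
from h import *
from workcell import r
s=r.snapshot('wrist')
q=R.from_euler('z',4.1,degrees=True)
a=onz(s,246.7,205,.191);b=onz(s,312.2,205,.191);print(a,b,b-a,(a+b)/2)
t=onz(s,250,214.5,.191);print('tab back',t)
c1=onz(s,184.4,193,.174);c2=onz(s,373.6,193,.174);print('brg',c1,c2,(c1+c2)/2)
h=np.array([.5123,-.1827,0]);x=q.apply([1,0,0])
for z,n,off in((.191,'tab back',10),(.191,'tab front',-10),(.160,'rail front top',12)): print(n,proj(s,h+x*off/1000+[0,0,z]))
for y in(-76.5,-66.5,66.5,80.5): print(y,proj(s,h+q.apply([0,y/1000,.174])))
print(delta(r,[.5123,-.1827,.165],4.1), r.get_obs()['ee_pos'])
E
```

```text
[ 0.51954584 -0.21036454  0.191     ] [ 0.51590311 -0.15903374  0.191     ] [-0.00364272  0.05133081  0.        ] [ 0.51772448 -0.18469914  0.191     ]
tab back [ 0.52725666 -0.20739856  0.191     ]
brg [ 0.51821803 -0.26361305  0.174     ] [ 0.50714989 -0.1071459   0.174     ] [ 0.51268396 -0.18537947  0.174     ]
tab back (np.float64(282.42877745675605), np.float64(210.71179862982507))
tab front (np.float64(282.5732363076789), np.float64(186.13033298756386))
rail front top (np.float64(281.7301887410285), np.float64(201.707956356813))
-76.5 (np.float64(189.95360073811685), np.float64(192.85808599148325))
-66.5 (np.float64(201.98028879168982), np.float64(192.84714982569395))
66.5 (np.float64(362.45660183808707), np.float64(192.70122473335726))
80.5 (np.float64(379.4054625794189), np.float64(192.68581271384025))
(array([  2.2,   4.4, 136.1]), array([-0.0024,  0.0012, -0.0033])) [ 0.5146081  -0.18665113  0.30115444]
```

drive_tool --increments '[1,3,40,0,0,-0.003,1,3,70,0,0,-0.003,1,3,90,0,0,-0.003,1,3,90,0,0,-0.003,1,3,90,0,0,-0.003]'

```text
time: 2.33
ee_pos: [0.5103, -0.1778, 0.2106]
orientation: [0.119, -3.136, -0.003]
force: [0.6, -0.4, 0.8]
width: 0.0658
grasp_force: 0.0
```

```bash
python3 - <<'E'
from h import *
from workcell import r
s=r.snapshot('wrist'); o=r.get_obs(); print(o['ee_pos'],o['orientation'],o['force'],s['xyz'])
cv2.imwrite('pics/w2.png',cv2.resize(s['image'][140:420,130:430],None,fx=2,fy=2,interpolation=cv2.INTER_CUBIC)[:,:,::-1])
E
```

```text
[ 0.51157063 -0.17854115  0.21196234] [ 1.18865593e-01 -3.13932820e+00 -6.92242565e-05] [ 0.04581395 -0.28792071  0.78093909] [ 0.43363084 -0.18275408  0.35307157]
```

View pics/w2.png

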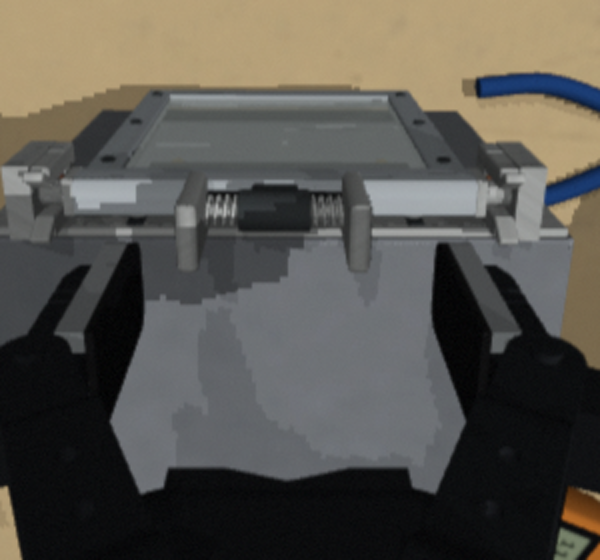

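Crop: tab outer faces at columns 176 and 371 (mid 273.5), pad tips at 140 and 433 (mid 286.5). The gripper sits about 3.5 mm too far to +y, so I'll correct that while descending.

drive_tool --increments '[-2,-3.5,0,0,0,0,-2,-3.5,0,0,0,0,-2,-3.5,15,0,0,0,-2,-3.5,25,0,0,0,-2,-3.5,35,0,0,0,-2,-3.5,41,0,0,0,-2,-3.5,46,0,0,0,-2,-3.5,46,0,0,0,-2,-3.5,46,0,0,0]'

```text
time: 3.13
ee_pos: [0.5137, -0.1824, 0.1652]
orientation: [0.118, -3.139, -0.0]
force: [0.3, -0.1, 0.0]
width: 0.0659
grasp_force: 0.0
```

```bash
python3 - <<'E'
from h import *
from workcell import r
s=r.snapshot('wrist'); o=r.get_obs(); print(o['ee_pos'],o['orientation'],o['force'],s['xyz'])
cv2.imwrite('pics/w3.png',cv2.resize(s['image'][140:420,130:430],None,fx=2,fy=2,interpolation=cv2.INTER_CUBIC)[:,:,::-1])
E
```

```text
[ 0.51393905 -0.18248921  0.16550535] [-1.18156042e-01  3.13920725e+00 -3.68691647e-04] [ 0.86302783  0.19414919 -0.00762456] [ 0.43663561 -0.18701566  0.30749352]
```

View pics/w3.png

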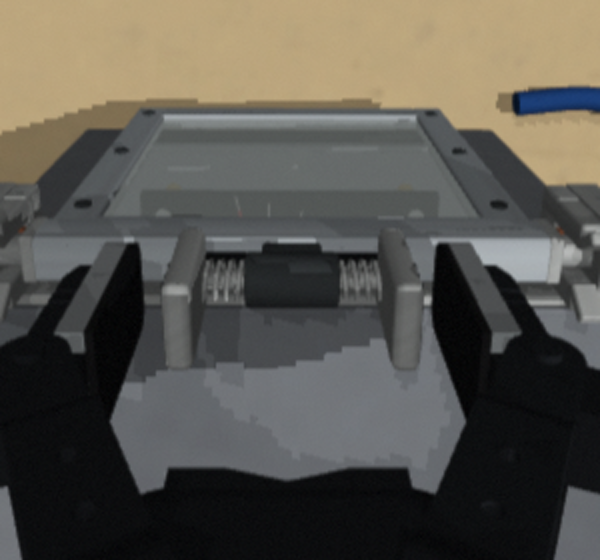

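Gaps nearly equal: tab mid at column 292, pad mid at 286.5, so shift +1 mm in y. In x the pads cover the tabs. Close at low force.

drive_tool --increments '[0,1,0,0,0,0,0,1,0,0,0,0,0,1,0,0,0,0,0,1,0,0,0,0,0,1,0,0,0,0,0,1,0,0,0,0]' --gripper 30 --grip_force 22

```text
time: 3.68
ee_pos: [0.5145, -0.1817, 0.1664]
orientation: [-0.118, 3.137, -0.002]
force: [-0.5, 1.0, 5.2]
width: 0.0338
grasp_force: 26.0
```

drive_tool --increments '[0,0,0,0,0,0,0,0,0,0,0,0,0,0,-2,0,0,0,0,0,-4,0,0,0,0,0,-6,0,0,0,0,0,-6,0,0,0]' --grip_force 40

```text
time: 4.18
ee_pos: [0.513, -0.1812, 0.1711]
orientation: [0.118, -3.138, -0.001]
force: [0.4, 0.0, -1.0]
width: 0.0333
grasp_force: 47.0
```

drive_tool --increments '[0,0,-5,0,0,0,0,0,-10,0,0,0,0,0,-16,0,0,0,0,0,-24,0,0,0,0,0,-34,0,0,0,0,0,-46,0,0,0,0,0,-60,0,0,0,0,0,-75,0,0,0,0,0,-90,0,0,0,0,0,-105,0,0,0,0,0,-120,0,0,0,0,0,-135,0,0,0,0,0,-148,0,0,0,0,0,-158,0,0,0,0,0,-165,0,0,0,0,0,-165,0,0,0,0,0,-165,0,0,0]'

```text
time: 5.6
ee_pos: [0.5136, -0.1814, 0.3365]
orientation: [-0.118, 3.139, -0.0]
force: [0.1, -0.0, -3.8]
width: 0.033
grasp_force: 47.5
```

```bash
python3 - <<'E'
from h import *
from workcell import r
s=r.snapshot('wrist'); o=r.get_obs(); print(o['time'],o['ee_pos'],o['orientation'],o['force'],o['width'],o['grasp_force'])
cv2.imwrite('pics/w4.png',s['image'][:,:,::-1])
print(delta(r,[.5031,.1900,.336],-12.8))
E
```

```text
5.65 [ 0.51327702 -0.181218    0.33580786] [ 1.17930867e-01 -3.13847662e+00 -5.93327107e-04] [ 0.45034512  0.21733562 -3.30366239] 0.0333575362658319 47.53388285636902
(array([-1.770e+01,  3.709e+02, -1.000e-01]), array([ 0.0003, -0.0009,  0.2985]))
```

View pics/w4.png

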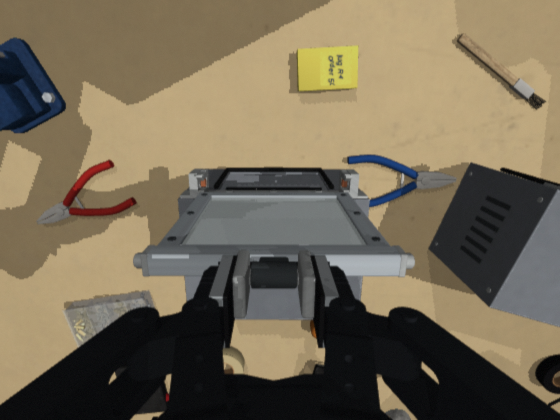

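The door is held square: pin noses at (138,261) and (410,261), with A's empty bearings at (198,180) and (349,180). Free-hang Fz is about -3.4 N. Next, carry it to the same relative pose over box_b and compare the bearings' positions there.

drive_tool --increments '[0,6,0,0,0,0.005,-1,18,0,0,0,0.014,-2,36,0,0,0,0.028,-3,60,0,0,0,0.048,-4,88,0,0,0,0.07,-6,118,0,0,0,0.094,-7,148,0,0,0,0.118,-9,178,0,0,0,0.142,-10,208,0,0,0,0.166,-12,238,0,0,0,0.19,-13,268,0,0,0,0.214,-14,296,0,0,0,0.236,-15,320,0,0,0,0.256,-16,340,0,0,0,0.272,-17,355,0,0,0,0.284,-17.6,366,0,0,0,0.292,-17.6,372,0,0,0,0.297,-17.6,372,0,0,0,0.297,-17.6,372,0,0,0,0.297,-17.6,372,0,0,0,0.297]'

```text
time: 7.32
ee_pos: [0.5031, 0.1902, 0.336]
orientation: [-0.348, -3.122, 0.001]
force: [-0.9, 0.1, -3.0]
width: 0.033
grasp_force: 47.5
```

```bash
python3 - <<'E'
from h import *
from workcell import r
s=r.snapshot('wrist'); o=r.get_obs(); print(o['time'],o['ee_pos'],o['orientation'],o['force'],o['width'],np.degrees(2*np.arctan2(o['orientation'][0],-o['orientation'][1])))
cv2.imwrite('pics/w5.png',s['image'][:,:,::-1])
A=cv2.imread('pics/w4.png');B=s['image'][:,:,::-1]
for c in(199,349):
    t=A[165:196,c-15:c+16]; m=cv2.matchTemplate(B[145:220,c-35:c+36].copy(),t,cv2.TM_CCOEFF_NORMED)
    _,v,_,l=cv2.minMaxLoc(m); x,y=l; print(c,v,'shift',l[0]-20,l[1]-20)
w=[cv2.resize(q[155:275,125:425],None,fx=2.6,fy=2.4,interpolation=cv2.INTER_CUBIC) for q in(A,B)]
cv2.imwrite('pics/cmp.png',np.vstack(w))
E
```

```text
7.3667 [0.50318333 0.19015523 0.33611767] [-3.48642070e-01 -3.12182993e+00  9.34577854e-04] [ 0.48162153 -0.21375113 -3.41192076] 0.03303266137469118 -12.74463308997763
199 0.9124429225921631 shift 1 1
349 0.9780193567276001 shift 2 1
```

View pics/cmp.png

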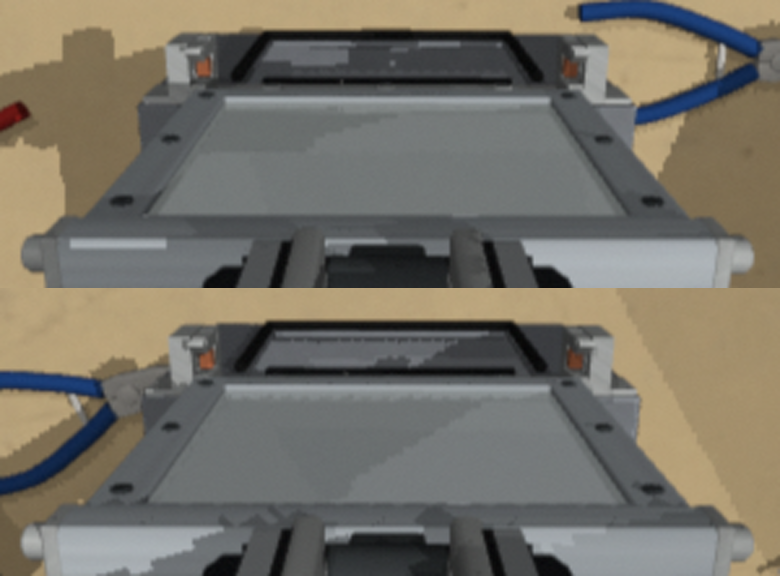

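B's bearings sit about 1.4 px right and 1 px down of A's. That means shift +1.1 mm along y and 0.9 mm toward the box. B's rail looks about 2 mm high. Descend to just above the flares.

drive_tool --increments '[-0.9,1.1,3,0,0,0,-0.9,1.1,9,0,0,0,-0.9,1.1,18,0,0,0,-0.9,1.1,29,0,0,0,-0.9,1.1,42,0,0,0,-0.9,1.1,56,0,0,0,-0.9,1.1,70,0,0,0,-0.9,1.1,84,0,0,0,-0.9,1.1,97,0,0,0,-0.9,1.1,109,0,0,0,-0.9,1.1,119,0,0,0,-0.9,1.1,126,0,0,0,-0.9,1.1,130,0,0,0,-0.9,1.1,130,0,0,0,-0.9,1.1,130,0,0,0,-0.9,1.1,130,0,0,0]'

```text
time: 8.7
ee_pos: [0.5049, 0.1919, 0.2069]
orientation: [0.348, 3.121, 0.001]
force: [-0.0, 0.3, -2.1]
width: 0.0331
grasp_force: 47.5
```

```bash
python3 - <<'E'
from h import *
from workcell import r
s=r.snapshot('wrist'); o=r.get_obs(); print(o['time'],o['ee_pos'],o['orientation'],o['force'],o['width'])
B=s['image'][:,:,::-1]
w=[cv2.resize(B[185:285,a:a+80],(390,488),interpolation=cv2.INTER_CUBIC) for a in(100,370)]
cv2.imwrite('pics/ends.png',np.hstack(w))
E
```

```text
8.75 [0.50496134 0.19190695 0.20699411] [3.47513985e-01 3.12098585e+00 6.14671652e-04] [ 0.07123331  0.43794111 -2.6110477 ] 0.03269873650600687
```

View pics/ends.png

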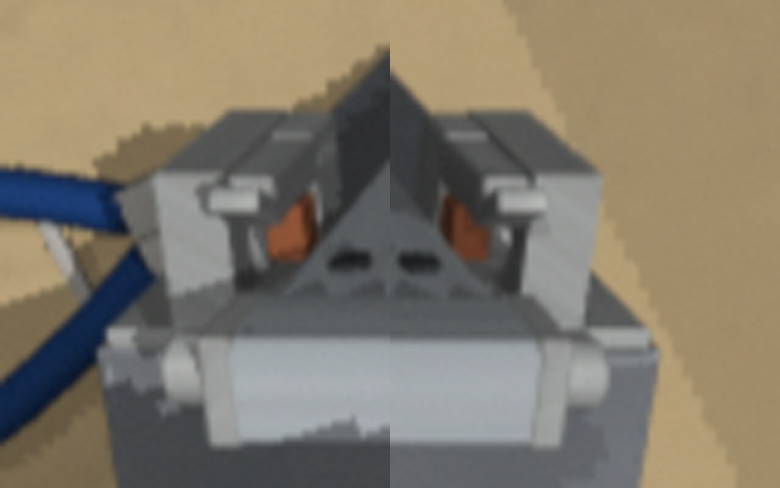

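drive_tool --increments '[0.2,-0.8,1,0,0,0,0.2,-0.8,3,0,0,0,0.2,-0.8,5,0,0,0,0.2,-0.8,7,0,0,0,0.2,-0.8,9,0,0,0,0.2,-0.8,11,0,0,0,0.2,-0.8,13,0,0,0,0.2,-0.8,14,0,0,0,0.2,-0.8,15,0,0,0,0.2,-0.8,16,0,0,0,0.2,-0.8,16,0,0,0]'

```text
time: 9.67
ee_pos: [0.5039, 0.191, 0.1901]
orientation: [-0.348, -3.122, 0.0]
force: [-0.7, 0.1, -2.9]
width: 0.0333
grasp_force: 47.5
```

drive_tool --increments '[0,0,1,0,0,0,0,0,2,0,0,0,0,0,3,0,0,0,0,0,4,0,0,0,0,0,5,0,0,0,0,0,6,0,0,0,0,0,6,0,0,0]'

```text
time: 10.25
ee_pos: [0.5039, 0.191, 0.1841]
orientation: [-0.348, -3.122, 0.0]
force: [-0.6, -1.1, -2.2]
width: 0.0331
grasp_force: 47.5
```

drive_tool --increments '[0,0,1,0,0,0,0,0,2,0,0,0,0,0,3,0,0,0,0,0,4,0,0,0,0,0,4,0,0,0]'

```text
time: 10.67
ee_pos: [0.5038, 0.191, 0.18]
orientation: [-0.348, -3.122, 0.0]
force: [-0.5, -0.7, -3.6]
width: 0.0329
grasp_force: 47.5
```

drive_tool --increments '[0,0,1,0,0,0,0,0,2,0,0,0,0,0,3,0,0,0,0,0,3,0,0,0]'

```text
time: 11.0
ee_pos: [0.5039, 0.191, 0.1771]
orientation: [-0.348, -3.122, 0.0]
force: [0.7, 0.2, -3.0]
width: 0.0333
grasp_force: 47.5
```

drive_tool --increments '[0,0,1,0,0,0,0,0,2,0,0,0,0,0,2,0,0,0]'

```text
time: 11.25
ee_pos: [0.5039, 0.191, 0.1751]
orientation: [-0.348, -3.122, 0.0]
force: [-1.0, -0.8, -3.5]
width: 0.0329
grasp_force: 47.5
```

drive_tool --increments '[0,0,1,0,0,0,0,0,2,0,0,0,0,0,2,0,0,0]'

```text
time: 11.5
ee_pos: [0.5038, 0.191, 0.1731]
orientation: [-0.348, -3.122, 0.0]
force: [0.4, -0.4, -4.0]
width: 0.0328
grasp_force: 47.5
```

drive_tool --increments '[0,0,1,0,0,0,0,0,1,0,0,0,0,0,1,0,0,0]'

```text
time: 11.75
ee_pos: [0.504, 0.191, 0.1726]
orientation: [0.348, 3.122, -0.0]
force: [-1.2, -0.7, 1.2]
width: 0.0333
grasp_force: 46.5
```

drive_tool --increments '[0,0,1,0,0,0,0,0,1,0,0,0,0,0,1,0,0,0]'

```text
time: 12.0
ee_pos: [0.5041, 0.191, 0.1715]
orientation: [0.348, 3.122, -0.0]
force: [-1.9, -1.0, 3.2]
width: 0.0334
grasp_force: 46.0
```

Shoes met at about z = 0.1725, so the hard floor should be near 0.1675.

drive_tool --increments '[0,0,1,0,0,0,0,0,2,0,0,0,0,0,2,0,0,0]'

```text
time: 12.25
ee_pos: [0.5041, 0.191, 0.1693]
orientation: [0.348, 3.122, -0.0]
force: [-1.8, -0.1, 3.6]
width: 0.0331
grasp_force: 45.7
```

drive_tool --increments '[0,0,0.5,0,0,0,0,0,0.5,0,0,0,0,0,0.5,0,0,0]'

```text
time: 12.5
ee_pos: [0.5041, 0.191, 0.1688]
orientation: [0.348, 3.122, -0.0]
force: [-2.0, -1.3, 5.1]
width: 0.0332
grasp_force: 45.6
```

drive_tool --increments '[0,0,0.5,0,0,0,0,0,0.5,0,0,0,0,0,0.5,0,0,0]'

```text
time: 12.75
ee_pos: [0.5041, 0.191, 0.1683]
orientation: [0.348, 3.122, -0.0]
force: [-1.8, -0.8, 5.8]
width: 0.0332
grasp_force: 45.6
```

drive_tool --increments '[0,0,0.4,0,0,0,0,0,0.4,0,0,0,0,0,0.4,0,0,0]'

```text
time: 13.0
ee_pos: [0.5041, 0.191, 0.168]
orientation: [0.348, 3.122, -0.0]
force: [-2.2, -0.3, 5.5]
width: 0.0334
grasp_force: 45.5
```

drive_tool --increments '[0,0,0.4,0,0,0,0,0,0.4,0,0,0,0,0,0.4,0,0,0]'

```text
time: 13.25
ee_pos: [0.5041, 0.191, 0.1677]
orientation: [0.348, 3.122, -0.0]
force: [-2.4, -0.9, 6.5]
width: 0.0333
grasp_force: 45.1
```

```bash
python3 - <<'E'
from workcell import r
o=r.get_obs(); print(o['ee_pos'],o['force'],o['ft_torque'])
E
```

```text
[0.50411628 0.19104351 0.16769952] [-2.42281792 -0.94551104  6.51548845] [-0.14681792  0.40629913 -0.03556428]
```

drive_tool --increments '[0,0,0.3,0,0,0,0,0,0.3,0,0,0,0,0,0.3,0,0,0]'

```text
time: 13.5
ee_pos: [0.5041, 0.191, 0.1676]
orientation: [0.348, 3.122, 0.0]
force: [-2.3, -0.4, 7.7]
width: 0.0333
grasp_force: 44.7
```

drive_tool --increments '[0,0,0.3,0,0,0,0,0,0.3,0,0,0,0,0,0.3,0,0,0]'

```text
time: 13.75
ee_pos: [0.5042, 0.1911, 0.1675]
orientation: [0.348, 3.122, 0.0]
force: [-3.8, -0.5, 9.5]
width: 0.0334
grasp_force: 44.3
```

```bash
python3 - <<'E'
from workcell import r
o=r.get_obs(); print(o['ee_pos'],o['force'],o['ft_torque'])
E
```

```text
[0.50416205 0.1910682  0.16753359] [-3.82427085 -0.53665704  9.51209962] [-0.15401881  0.61550955 -0.03156369]
```

drive_tool --increments '[0,0,0.3,0,0,0,0,0,0.3,0,0,0,0,0,0.3,0,0,0]'

```text
time: 14.0
ee_pos: [0.5042, 0.1911, 0.1674]
orientation: [0.347, 3.122, 0.0]
force: [-3.6, -1.7, 11.7]
width: 0.0326
grasp_force: 43.8
```

drive_tool --increments '[0,0,0.3,0,0,0,0,0,0.3,0,0,0,0,0,0.3,0,0,0]'

```text
time: 14.25
ee_pos: [0.5042, 0.1911, 0.1674]
orientation: [0.347, 3.122, 0.0]
force: [-4.1, -1.7, 13.2]
width: 0.0331
grasp_force: 43.4
```

```bash
python3 - <<'E'
from workcell import r
o=r.get_obs(); print(o['ee_pos'],o['force'],o['ft_torque'])
E
```

```text
[0.50419333 0.19106756 0.16736263] [-4.12752539 -1.7237671  13.24205912] [-0.28749229  0.80607212 -0.02357407]
```

Hard seat felt: z steady at 0.1674 with contact about 17 N. Ease the small x side load, then open in small steps while still pressing.

drive_tool --increments '[0.5,0.3,0,0,0,0,0.8,0.3,0,0,0,0,0.8,0.3,0,0,0,0]'

```text
time: 14.5
ee_pos: [0.5041, 0.1911, 0.1674]
orientation: [0.347, 3.12, -0.001]
force: [-2.6, -3.1, 12.3]
width: 0.0334
grasp_force: 43.7
```

drive_tool --increments '[0,0,0,0,0,0,0,0,0,0,0,0]' --grip_force 22

```text
time: 14.67
ee_pos: [0.5041, 0.1911, 0.1674]
orientation: [0.347, 3.12, -0.001]
force: [-2.7, -2.4, 11.8]
width: 0.0332
grasp_force: 43.7
```

drive_tool --increments '[0,0,0,0,0,0,0,0,0,0,0,0]' --gripper 36

```text
time: 14.83
ee_pos: [0.5045, 0.1916, 0.1673]
orientation: [0.347, 3.12, 0.001]
force: [-1.0, -1.5, 9.5]
width: 0.036
grasp_force: 11.2
```

drive_tool --increments '[0,0,0,0,0,0,0,0,0,0,0,0]' --gripper 38.5

```text
time: 15.0
ee_pos: [0.5047, 0.1918, 0.1671]
orientation: [0.347, 3.12, 0.001]
force: [-1.6, 0.1, 7.0]
width: 0.0385
grasp_force: 10.2
```

drive_tool --increments '[0,0,0.5,0,0,0,0,0,0.5,0,0,0]' --gripper 40.5

```text
time: 15.17
ee_pos: [0.5047, 0.1918, 0.1667]
orientation: [0.347, 3.119, 0.002]
force: [-1.4, -0.1, 8.3]
width: 0.0404
grasp_force: 9.3
```

drive_tool --increments '[0,0,0.4,0,0,0,0,0,0.4,0,0,0]' --gripper 42.5

```text
time: 15.33
ee_pos: [0.5049, 0.1919, 0.1664]
orientation: [0.347, 3.119, 0.002]
force: [-0.7, -0.1, 8.6]
width: 0.042
grasp_force: 8.4
```

drive_tool --increments '[0,0,0.4,0,0,0,0,0,0.4,0,0,0]' --gripper 44.5

```text
time: 15.5
ee_pos: [0.505, 0.1919, 0.166]
orientation: [0.347, 3.119, 0.002]
force: [-0.3, -0.4, 10.0]
width: 0.0446
grasp_force: 8.5
```

drive_tool --increments '[0,0,0.3,0,0,0,0,0,0.3,0,0,0]' --gripper 47

```text
time: 15.67
ee_pos: [0.505, 0.1919, 0.1656]
orientation: [0.347, 3.119, 0.002]
force: [0.2, 0.1, 9.1]
width: 0.0469
grasp_force: 8.6
```

Still in contact with the tabs at 47 mm opening, so the pins have entered the holes. Open fully and stay symmetric.

drive_tool --increments '[0,0,0,0,0,0,0,0,0,0,0,0]' --gripper 50

```text
time: 15.83
ee_pos: [0.5048, 0.1919, 0.1653]
orientation: [0.347, 3.119, 0.002]
force: [0.5, 0.4, 4.9]
width: 0.0501
grasp_force: 8.5
```

drive_tool --increments '[0,0,-1,0,0,0,0,0,-1,0,0,0]' --gripper 53

```text
time: 16.0
ee_pos: [0.5036, 0.1916, 0.1656]
orientation: [0.348, 3.122, 0.0]
force: [0.2, -0.1, -0.7]
width: 0.053
grasp_force: 0.0
```

drive_tool --increments '[0,0,0,0,0,0,0,0,0,0,0,0,0,0,0,0,0,0]' --gripper 66

```text
time: 16.25
ee_pos: [0.5031, 0.1915, 0.1654]
orientation: [-0.348, -3.122, 0.0]
force: [-0.3, -0.4, 0.5]
width: 0.066
grasp_force: 0.0
```

drive_tool --increments '[0,0,-5,0,0,0,0,0,-20,0,0,0,0,0,-40,0,0,0,0,0,-65,0,0,0,0,0,-90,0,0,0,0,0,-100,0,0,0,0,0,-100,0,0,0,0,0,-100,0,0,0,0,0,-100,0,0,0]'

```text
time: 17.0
ee_pos: [0.5023, 0.1913, 0.2643]
orientation: [-0.347, -3.12, 0.001]
force: [-0.3, 0.1, 0.3]
width: 0.0665
grasp_force: 0.0
```

```bash
python3 - <<'E'
from h import *
from workcell import r
s=r.snapshot('wrist'); o=r.get_obs(); print(o['time'],o['ee_pos'],o['force'],o['width'])
B=s['image'][150:260,160:400,::-1]
cv2.imwrite('pics/fin.png',cv2.resize(B,None,fx=3.3,fy=3.3,interpolation=cv2.INTER_CUBIC))
E
```

```text
17.05 [0.50216688 0.19120335 0.2639698 ] [-0.5875128   0.34406325 -0.25620235] 0.06599519902283031
```

View pics/fin.png

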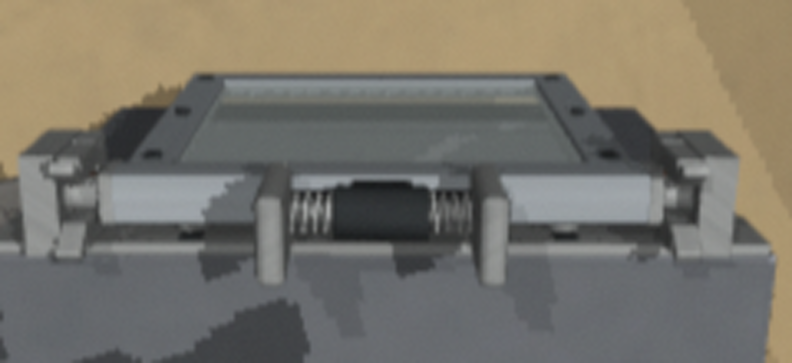

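Both tabs are fully out: columns 258 and 508 against bearings at 20 and 738, the same ratio as on box A at the start. Let it settle, then hand in.

drive_tool --increments '[0,0,-20,0,0,0,0,0,-20,0,0,0,0,0,-20,0,0,0,0,0,-20,0,0,0,0,0,-20,0,0,0,0,0,-20,0,0,0,0,0,-20,0,0,0,0,0,-20,0,0,0,0,0,-20,0,0,0,0,0,-20,0,0,0,0,0,-20,0,0,0,0,0,-20,0,0,0,0,0,-20,0,0,0,0,0,-20,0,0,0,0,0,-20,0,0,0,0,0,-20,0,0,0,0,0,-20,0,0,0,0,0,-20,0,0,0,0,0,-20,0,0,0,0,0,-20,0,0,0]'

```text
time: 18.72
ee_pos: [0.5033, 0.1915, 0.2857]
orientation: [-0.348, -3.122, 0.0]
force: [-0.7, -0.0, 0.0]
width: 0.0657
grasp_force: 0.0
```

```bash
python3 -c "
from workcell import r
print(r.hand_in())"
```

```text
the job is handed in; nothing more can be done
None
```

The door now hangs on box_b, with both tabs fully out in the last picture, so both pins look home; I handed the job in at about 18.7 s, and no verdict came back.

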